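Set and lock the ironing board's centre leg

ROBOT

A 7-joint arm with a two-finger parallel gripper is mounted at the origin on the work surface. World frame = base frame: x ahead of the robot, y to its left, z up, the work surface at z = 0. Lengths are in m, angles in rad, forces in N, time in s.
With the tool pointing down it reaches from about 0.425 to 0.875 m from the base axis. Payload 4.7 kg.
Tool frame: the origin (TCP) lies between the finger pads, 19 mm behind the fingertips; this is the grasp point; z points along the fingers, y is the line along which they close (so a half turn about z gives the same grasp; the last joint's range is limited). The gripper opens to 87 mm and grips with 3 to 60 N. Pads are 19 mm wide; open, the fingers measure 117 mm over their backs; the gripper's body (75 mm by 190 mm) begins 51 mm behind the grasp point.
Start: joints at [1.299, 0.321, -0.07, 1.45, 0.023, 1.371, -0.057], TCP at [0.183, -0.624, 0.241] pointing down, gripper open.
Joint ranges: [-2.86, 2.86], [-0.3, 2.09], [-1.38, 1.24], [0.06, 2.45], [-1.56, 4.7], [0.09, 2.05], [-2.69, 2.69]. Speed limits (rad/s): [2.57, 2.57, 3.14, 3.14, 3.14, 3.14, 3.14].

INTERFACE

Orientations are given as a rotation vector (axis times angle).
In Python, from bench import ctrl gives the robot as it stands.
- The arm moves only by the tool move_arm, never from a script. Its argument "increments" is text: rows parted by semicolons, each of 7 numbers parted by spaces: the shift along the world's x, y, z in mm, then the turn, a rotation vector about the world's x, y, z in degrees, then the closure in counts, from 0 (fully open) to 255 (shut). A call has exactly 8 rows; each row shifts and turns the commanded pose from where the row before left it; what a row does not reach is not made up. A row lasts 1/12 s, in which the tool goes at most 41.7 mm and 7.16 degrees, less where a joint would pass 70% of its speed; a pose out of reach is approached as far as the arm can. A call with a gripper value outside its range is refused whole. The fingers move at their own pace and stop on an object; "grip_force" is the grip in N (left out, the last holds). Time passes only in rows, so rows that do not move let the fingers close, or fill a call up. It gives the time, the measured TCP pose, the force, the opening and the grip force at its end, in the units of the state.
- ctrl.get_state(): the state, without advancing time (a new reading comes with each control period).
- ctrl.get_image(name): name is "scene" or "top" or "wrist"; returns a dict with "frame" (420x560x3 uint8, red, green, blue), "depth" (420x560 float32, m along the optical axis (not along the pixel's ray), 0 where there is no reading), "fx", "fy", "cx", "cy" (pixels), "position" and "orientation" of the camera in the world. Camera axes: x right, y down, z forward; pixel columns grow to the right and rows downward; lengths in m; the calibration is good to about 2 mm. The wrist camera is an equidistant fisheye: a pixel r from the principal point sees the ray r / f radians off the axis. A picture is of the moment at which its call begins.
- ctrl.close_job(): hands the job in; it is judged then, once.
Trained networks look in a picture, given as the dict that the camera call returned (one of the last four; its "shot" number tells which), for a name from the list of things; names that differ only in an ending like _2 or _b are one class to them, and where a whole thing is asked for, a point or a joint stands for the part that bears it (a point fixed in the world has none). Each returns a list of dicts, best first, with "score" (0 to 1); they miss things now and then, are a little off and sometimes report something else, mostly with a low value. They report only what shows in the picture. A call takes as long as a camera call.
- ctrl.find_in(target, picture): "centre" ([x, y, z] in m, in world coordinates, good to about 4 mm: the middle of the surface that is visible of it).
- ctrl.silhouettes(target, picture): "region" (420x560 bool, what is visible of it).
The state is a dict: "time": time; "joint_positions": joint angles; "qd": joint speeds; "joint_torque": joint torques, N m; "position": TCP position; "tool_rot": TCP orientation; "ft_force": force on the tool from outside, world axes, zero at the start; "torque": the same for the moment, N m; "grip_width": opening from 0.0 (shut) to 1.0 (fully open); "grip_force": force on a finger pad.
Only numpy, scipy, OpenCV 4.12 (cv2) and the standard library are available. Lean on these libraries where they do the work, as an engineer would, in place of code of your own. Each camera call takes 0.05 s, during which the arm holds its last target. There are 200 camera calls.

TASK

The ironing board lies face-down with its legs swung up; its centre leg has been left pulled out too long and its cam lever open. Slide the leg in until the lower edge of its black collar is at the length mark on the steel inner tube, then put the hand around the collar and squeeze the cam lever fully shut against it without letting the leg leave the mark. Finish still holding: the collar and the shut lever stay gripped between the fingers when the program ends; leave everything else on the counter where it is.

Things in the scene. Friction and masses are not known exactly. Their poses are not given: they have to be found in the camera images.
- length_mark (a point): Length mark: upper edge of a 3 mm dark groove around the steel inner tube (19 mm dia.); the point is on the tube's axis, about 0.20 m above the counter, fixed to the board. Axes of the leg: x along the leg, up its 22 degree slope towards the foot; y level, across the leg, to the side with the cam lever; z square to both, up.
- leg (a joint): How far the sliding foot section is out, m: 0 fully in, 0.100 fully out, 0.040 with the collar's lower edge exactly at the length mark. It starts too long (0.065 to 0.095). Unlocked it stays where it is left; 3 to 6 N along the leg slides it. With the cam lever shut the cam pinches the inner tube and the leg is stiff to move.
- cam (a joint): Opening of the cam lever, rad: 0 shut, flat along the collar's side; starts open at 0.46 to 0.62. Its hinge runs along the leg, 17 mm to +y of and 12 mm below the tube's axis; the lever's upper end swings outwards to +y. It stays where it is left; 5 to 10 N at its end closes it, a 40 N grip shuts it fully; the cam goes over centre and stays shut.
- collar: Black plastic clamp collar at the lower, open end of the sliding foot section: 34 mm along the leg (x = 0 to 0.034), 34 mm high, its flat far side 17 mm to -y of the tube's axis. Origin on the tube's axis at the collar's lower edge, the edge read against the mark. Axes as at length_mark.
- lever: Plain polished (slippery) aluminium cam lever: plate 22 mm wide (along the leg), 7 to 9 mm thick, 39 mm long. Origin on the hinge axis, 17 mm up the leg from the collar's lower edge; its z points to the free end. Shut: collar and lever are 38.5 mm wide, middle 2 mm to +y of the tube's axis, lever end 27 mm above the axis. Open at 0.62 rad: 60 mm wide, middle 13 mm to +y.
- collar_mid (a point): Middle of the collar, on the tube's axis, 17 mm up the leg from its lower edge; axes as the collar's. Grip collar and lever here: fingers closing along y, TCP at this point's height, tool square to the leg or straight down (then the fingers, which swing forward as they close, may drag the leg 2 mm down the slope).
- lever_tip (a point): Free end of the cam lever, middle of its thickness, 39 mm from the hinge.
- tube_grip (a point): Point on the axis of the sliding aluminium tube (24 mm dia., bare from 45 to 190 mm above the collar's lower edge), 90 mm up the leg from the collar's lower edge: a clear place to grip from above and slide the leg. Axes as the collar's.
- foot_section: The whole sliding foot section, with collar and lever: aluminium tube ending in a white T foot bar 300 mm long, 206 mm up the leg from the collar's lower edge. Origin and axes as the collar's.
- ironing_board: Ironing board 760 x 300 mm, fixed face-down on the counter; white underside up, 34 mm high. Origin under its middle; y along the board, nose at -y. The centre leg rises towards -y in the plane x = 0. The fixed wide leg frame crosses it above the origin: two 19 mm tubes at x = -68 and 68 mm, rising towards +y to a foot bar 0.27 m above the counter at y = 0.27.
- spanner: Bystander: 150 mm steel spanner lying on the board near the nose. Origin under its middle.
- spare_cap: Bystander: spare black rubber foot cap, 32 mm dia. and high, standing on the board. Origin under its middle.
- carton_low: Bystander: lower of two stacked detergent cartons, each 200 x 135 x 75 mm, left of the board. Origin under its middle.
- carton_top: Bystander: upper carton of the stack. Origin under its middle.
- scoop_cup: Bystander: clear measuring cup, 72 mm dia., 60 mm high, right of the board. Origin under its middle.
- lint_brush: Bystander: wooden-handled lint brush, 220 mm, lying right of the board. Origin under its middle.

How it is judged:
On the way:
1. the leg has been slid in to its length mark (within 5 mm) with the hand on it and the cam lever still open (over 0.25 rad) (value of joint leg between 0.035 and 0.045 m and value of joint cam above 0.25 rad and contact force between the fingers and foot_section above 0.3 N), for 0.1 s.
At the end, for the whole second after the job is handed in: The collar's lower edge is within 5 mm of the length mark (leg 0.035 to 0.045), the cam lever is shut (under 0.06 rad), and the fingers still grip collar and lever, pressing on each with more than 4 N (value of joint leg between 0.035 and 0.045 m and value of joint cam below 0.06 rad and contact force between the fingers and collar above 4 N and contact force between the fingers and lever above 4 N); the arm keeps its last pose, push and grip.
It fails at once if the cam lever is closed (under 0.25 rad) while the collar is more than 8 mm off the length mark (value of joint cam below 0.25 rad and (value of joint leg below 0.032 m or value of joint leg above 0.048 m)).
It fails at once if the lever is shut (under 0.15 rad) by a hand that is not around the collar (TCP more than 25 mm to either side of the tube's axis) (value of joint cam below 0.15 rad and (y of the grasp point in the frame of collar_mid above 0.025 m or y of the grasp point in the frame of collar_mid below -0.025 m)).
It fails at once if something else on the board or counter is moved more than 30 mm (distance of any of spanner, spare_cap, carton_low, carton_top, scoop_cup, lint_brush from where it was at the start of the episode above 0.03 m).
It also fails if it takes over 40 s, if anything falls off the work surface, if the arm or the gripper's body presses on something with over 40 N, if the wrist force passes 120 N, or if a joint passes its speed limit or range.

## Working session

There is one attempt and no reset: what is moved stays moved. The work goes in short steps, Python scripts to look and compute and a tool call to move; the robot and the scene stay as the last step left them, time stands still between calls to the robot, and variables do not carry over. Pictures are saved under pics/ and viewed, at most 10 in all, crops included, and the job is handed in when it is done.

Besides the shell and the picture viewer there is one more tool, called after ">>>" as name(argument=value, ...) on one line, values as JSON. move_arm: Moves the arm, as the interface text tells. Its arguments: {"type":"object","properties":{"increments":{"type":"string"},"grip_force":{"type":"number"}},"required":["increments"]}

```bash
mkdir -p pics; ls; cat > h.py <<'E'
import numpy as np, cv2
from scipy.spatial.transform import Rotation as R
from bench import ctrl
def rot(o):
    o=np.array(o,float)
    return o if o.shape==(3,3) else (R.from_rotvec(o).as_matrix() if o.size==3 else R.from_quat(o).as_matrix())
def cloud(p):
    d=p["depth"];v,u=np.mgrid[:d.shape[0],:d.shape[1]]
    P=np.stack([(u-p["cx"])/p["fx"]*d,(v-p["cy"])/p["fy"]*d,d],-1)
    return P@rot(p["orientation"]).T+np.array(p["position"])
def save(p,n): cv2.imwrite("pics/"+n,p["frame"][...,::-1])
E
python3 - <<'E'
from h import *
s=ctrl.get_state();print({k:np.round(v,3) for k,v in s.items()})
for n in("scene","top"):
    p=ctrl.get_image(n);save(p,n+"0.png");print(n,p["position"],p["orientation"],p["fx"])
    for t in("collar","lever","lever_tip","tube_grip","foot_section","length_mark","ironing_board","collar_mid"):
        try:print(t,[(np.round(x["centre"],3),round(x["score"],2)) for x in ctrl.find_in(t,p)][:3])
        except Exception as e:print(t,e)
E
```

```text
pics
{'time': np.float64(0.0), 'joint_positions': array([ 1.299,  0.322, -0.07 ,  1.452,  0.023,  1.371, -0.057]), 'qd': array([-0.002, -0.001,  0.001,  0.001,  0.001, -0.   , -0.   ]), 'joint_torque': array([ 0.0000e+00, -4.9130e+01, -4.0400e-01, -3.1253e+01, -6.4000e-02,
        4.4000e-02,  0.0000e+00]), 'position': array([ 0.183, -0.623,  0.24 ]), 'tool_rot': array([-3.108e+00, -4.470e-01,  1.000e-03]), 'ft_force': array([-0.178, -0.023,  0.61 ]), 'torque': array([ 0.   , -0.   ,  0.031]), 'grip_force': np.float64(0.0), 'grip_width': np.float64(0.996)}
scene [ 1.12180351 -0.81317583  0.89511555] [-2.11937557 -0.64402207  0.34694345] 432.8921201477217
collar [(array([ 0.557, -0.079,  0.218]), 0.62)]
lever [(array([ 0.549, -0.248,  0.281]), 0.63)]
lever_tip [(array([ 0.574, -0.081,  0.215]), 0.56)]
tube_grip [(array([ 0.549, -0.243,  0.28 ]), 0.64)]
foot_section [(array([ 0.546, -0.246,  0.281]), 0.8), (array([0.518, 0.557, 0.032]), 0.6)]
length_mark [(array([ 0.554, -0.225,  0.27 ]), 0.86)]
ironing_board [(array([ 0.592, -0.016,  0.033]), 0.61)]
collar_mid [(array([ 0.557, -0.083,  0.217]), 0.54)]
top [0.2788589  0.06043863 2.01638837] [-2.1502383   2.15521866 -0.15823422] 513.9486413652506
collar [(array([0.472, 0.605, 0.149]), 0.39), (array([ 0.567, -0.075,  0.222]), 0.26)]
lever [(array([ 0.571, -0.075,  0.221]), 0.6), (array([0.486, 0.555, 0.028]), 0.51)]
lever_tip [(array([ 0.566, -0.077,  0.223]), 0.37)]
tube_grip [(array([ 0.534, -0.234,  0.283]), 0.73)]
foot_section [(array([ 0.537, -0.232,  0.283]), 0.75)]
length_mark [(array([ 0.539, -0.074,  0.221]), 0.2)]
ironing_board []
collar_mid [(array([ 0.542, -0.075,  0.222]), 0.61)]
```

View pics/scene0.png

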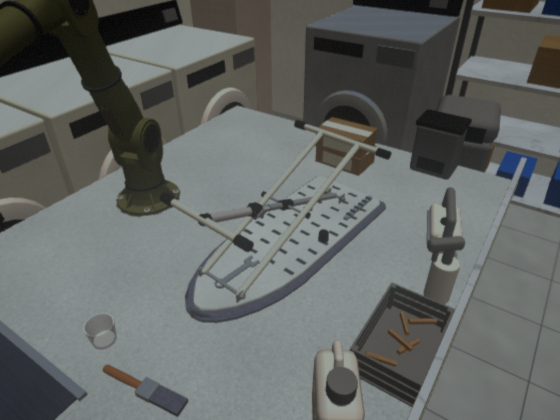

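View pics/top0.png

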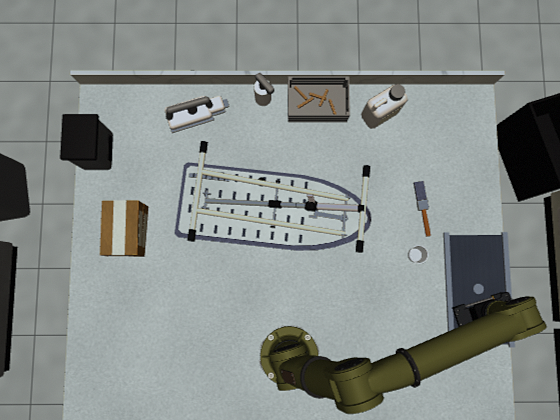

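The scene view shows the leg with its T bar at (170–245, 195–240) and the collar near (258,210). In the top view the leg runs along row ~205, with the collar at (311,206) and the lever above it at (312,198). Next I'll fit the leg axis from depth.

```bash
python3 - <<'E'
from h import *
P={}
for n in("top","scene"):
    p=ctrl.get_image(n);C=cloud(p);P[n]=C
    f=p["frame"].astype(int)
    m=(C[...,2]>0.12)&(C[...,2]<0.42)&(C[...,0]>0.35)&(C[...,0]<0.8)&(C[...,1]>-0.5)&(C[...,1]<0.2)
    Q=C[m]
    # bar: near highest points at low y
    b=Q[(Q[:,1]<-0.2)&(Q[:,2]>0.26)]
    if len(b):
        c=b.mean(0);_,_,V=np.linalg.svd(b-c);t=(b-c)@V[0]
        print(n,"bar",len(b),c.round(4),V[0].round(3),(c+V[0]*t.min()).round(4),(c+V[0]*t.max()).round(4))
    L=Q[(abs(Q[:,0]-0.545)<0.045)&(Q[:,1]>-0.23)]
    for y in np.arange(-.24,.1,.015):
        s=L[abs(L[:,1]-y)<.0075]
        if len(s):print(round(y,3),len(s),"x",s[:,0].min().round(4),s[:,0].max().round(4),"zmax",np.percentile(s[:,2],90).round(4), "xmean",s[:,0].mean().round(4))
    if n=="top": im=cv2.resize(p["frame"][160:250,180:380],None,fx=4,fy=4,interpolation=cv2.INTER_CUBIC)
    else: im=cv2.resize(p["frame"][150:300,140:340],None,fx=4,fy=4,interpolation=cv2.INTER_CUBIC)
    cv2.imwrite(f"pics/{n}1.png",im[...,::-1])
E
```

```text
top bar 620 [ 0.5276 -0.2422  0.2871] [-0.994  0.113  0.002] [ 0.6786 -0.2594  0.2869] [ 0.3799 -0.2254  0.2874]
-0.225 28 x 0.5194 0.5404 zmax 0.2861 xmean 0.5295
-0.21 34 x 0.5203 0.5414 zmax 0.2834 xmean 0.5304
-0.195 31 x 0.5224 0.5464 zmax 0.2783 xmean 0.5339
-0.18 32 x 0.525 0.5477 zmax 0.2706 xmean 0.5357
-0.165 31 x 0.5262 0.5481 zmax 0.2641 xmean 0.5367
-0.15 32 x 0.5254 0.5495 zmax 0.2614 xmean 0.537
-0.135 32 x 0.5289 0.5513 zmax 0.2554 xmean 0.5394
-0.12 28 x 0.5323 0.5545 zmax 0.2464 xmean 0.5429
-0.105 30 x 0.533 0.5561 zmax 0.2379 xmean 0.544
-0.09 47 x 0.5298 0.5736 zmax 0.236 xmean 0.5479
-0.075 70 x 0.5309 0.5871 zmax 0.2348 xmean 0.5593
-0.06 53 x 0.5319 0.5879 zmax 0.2297 xmean 0.5539
-0.045 21 x 0.5417 0.5604 zmax 0.2123 xmean 0.5509
-0.03 20 x 0.5447 0.5604 zmax 0.2065 xmean 0.5524
-0.015 25 x 0.5458 0.5615 zmax 0.2009 xmean 0.5535
0.0 24 x 0.5464 0.5674 zmax 0.1914 xmean 0.5565
0.015 22 x 0.547 0.5668 zmax 0.1866 xmean 0.5579
0.03 29 x 0.5004 0.571 zmax 0.1807 xmean 0.5529
0.045 37 x 0.5003 0.5866 zmax 0.1779 xmean 0.5625
0.06 64 x 0.5016 0.5839 zmax 0.1697 xme
[... 613 characters left out ...]
an 0.5488
-0.105 49 x 0.541 0.5613 zmax 0.2329 xmean 0.5515
-0.09 86 x 0.5314 0.5839 zmax 0.2285 xmean 0.5586
-0.075 96 x 0.5321 0.5863 zmax 0.2289 xmean 0.5627
-0.06 36 x 0.5383 0.5868 zmax 0.2244 xmean 0.5604
-0.045 5 x 0.5514 0.5554 zmax 0.2052 xmean 0.5537
-0.03 15 x 0.5489 0.5616 zmax 0.2 xmean 0.556
-0.015 22 x 0.5523 0.5643 zmax 0.194 xmean 0.5602
0.0 23 x 0.5513 0.5651 zmax 0.1892 xmean 0.5611
0.015 24 x 0.5516 0.5679 zmax 0.1811 xmean 0.5619
0.03 48 x 0.5476 0.572 zmax 0.1762 xmean 0.5655
0.045 52 x 0.5002 0.5898 zmax 0.1743 xmean 0.5631
0.06 53 x 0.5005 0.5769 zmax 0.1687 xmean 0.5388
0.075 36 x 0.5002 0.5766 zmax 0.1704 xmean 0.5375
0.09 38 x 0.5013 0.5756 zmax 0.1762 xmean 0.5415
```

View pics/scene1.png

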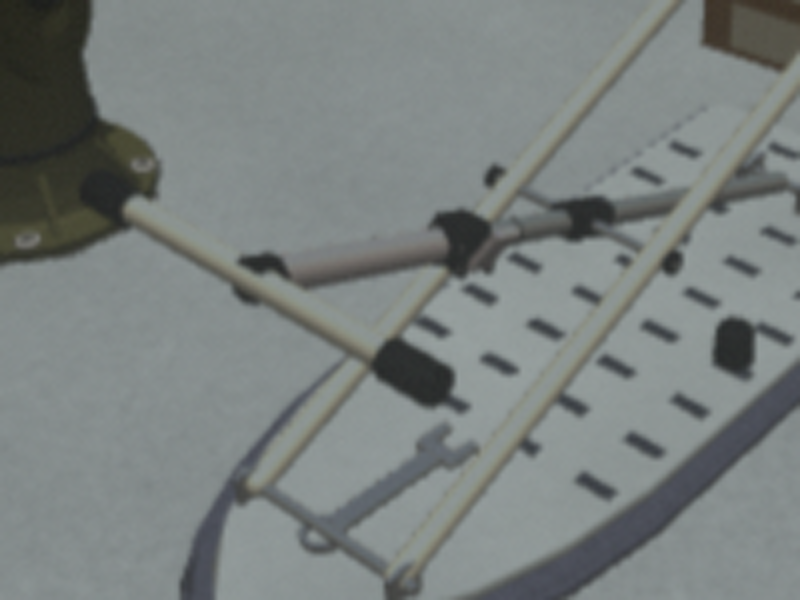

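```bash
cat >> h.py <<'E'
X=np.array([-0.108,-0.921,0.375]);X/=np.linalg.norm(X)
def frame(X):
    Y=np.cross([0,0,1],X);Y/=np.linalg.norm(Y);return X,Y,np.cross(X,Y)
E
python3 - <<'E'
from h import *
from scipy.optimize import least_squares
for n in("top","scene"):
    p=ctrl.get_image(n);C=cloud(p).reshape(-1,3)
    def sel(a,b,xc=None):
        x0=0.556+0.118*C[:,1]
        return C[(C[:,1]>a)&(C[:,1]<b)&(abs(C[:,0]-x0)<.02)&(abs(C[:,2]-(0.187-0.404*C[:,1]))<.03)]
    A=sel(-.205,-.11);B=sel(-.035,.02)
    def dist(q,Pt):
        x0,kx,z0,kz=q; d=np.array([kx,1,kz]);d/=np.linalg.norm(d)
        return np.linalg.norm(np.cross(Pt-[x0,0,z0],d),axis=1)
    for nm,f in (("both",lambda q:np.r_[dist(q,A)-.012,dist(q,B)-.0095]),("foot",lambda q:dist(q,A)-.012)):
        r=least_squares(f,[.556,.118,.183,-.404],loss="soft_l1",f_scale=.002)
        print(n,nm,len(A),len(B),r.x.round(4),"rms",np.sqrt(np.mean(r.fun**2)).round(4))
    x0,kx,z0,kz=r.x
    # collar extents
    Xa=-np.array([kx,1,kz]);Xa/=np.linalg.norm(Xa);_,Y,Z=frame(Xa)
    q=C-[x0,0,z0];s,l,h=q@Xa,q@Y,q@Z
    for a in np.arange(.0,.14,.005):
        m=(abs(s-a)<.0025)&(abs(l)<.055)&(abs(h)<.05)
        if m.any():print(round(a,3),m.sum(),"l",(1e3*l[m].min()).round(1),(1e3*l[m].max()).round(1),"hmax",(1e3*h[m].max()).round(1), "col",p["frame"].reshape(-1,3)[m&(abs(l)<.008)].mean(1).astype(int)[:8])
E
```

```text
top both 197 81 [ 0.5563  0.1117  0.1799 -0.4132] rms 0.0035
top foot 197 81 [ 0.5569  0.1149  0.1774 -0.4281] rms 0.0034
0.0 8 l -9.4 8.8 hmax 16.6 col [125 118 119 120  90  93]
0.005 9 l -9.1 10.4 hmax 15.9 col [ 67 127 124 123 122 122  96]
0.01 4 l -9.4 6.6 hmax 7.5 col [119 120 101]
0.015 8 l -9.7 4.9 hmax 22.3 col [118 122 120 121 123 101]
0.02 5 l -10.5 7.0 hmax 16.7 col [119  85 101  89]
0.025 7 l -8.5 6.3 hmax 20.4 col [ 69 124  86 127  95  75]
0.03 8 l -8.7 7.3 hmax 11.6 col [106  85 125  93  77 108  80]
0.035 7 l -8.2 7.3 hmax 15.3 col [112 110 126 125 109 110]
0.04 7 l -7.2 6.9 hmax 15.6 col [109 120 120 124 110  87  91]
0.045 4 l -7.4 2.5 hmax 17.1 col [120 124 111  93]
0.05 8 l -7.8 6.8 hmax 18.0 col [108 119 119 122 123 126 113  95]
0.055 8 l -7.8 8.2 hmax 13.6 col [118 129 113 131 118  99  64]
0.06 4 l -4.2 8.1 hmax 11.9 col [ 57 101  93]
0.065 8 l -14.7 17.5 hmax 17.1 col [ 6 33 34 10]
0.07 16 l -16.5 33.4 hmax 25.6 col [ 3 11  8 11 14 14]
0.075 18 l -16.3 38.0 hmax 30.8 col [12 12 15 15 15 17]
0.08 24 l -16.9 37.9 hmax 27.8 col [13 15 15 13]
0.085 23 l -16.4 38.7 hma
[... 1495 characters left out ...]
 48 52]
0.08 26 l -11.1 38.7 hmax 22.3 col [45 44 44]
0.085 28 l -18.0 38.7 hmax 21.3 col [52 46 46]
0.09 49 l -10.8 37.6 hmax 21.5 col [45 47 46 45 45 47 67]
0.095 33 l -15.0 19.7 hmax 17.6 col [44 46 45 43 46 46 44 45]
0.1 16 l -2.1 18.4 hmax 14.2 col [54 47 46 44]
0.105 24 l -6.7 14.8 hmax 13.3 col [ 75  67 102  50 111  65  47  86]
0.11 12 l -4.9 12.2 hmax 13.7 col [103 105  83 123 117 116]
0.115 10 l 7.8 13.1 hmax 11.2 col [106]
0.12 15 l 1.5 11.8 hmax 13.5 col [125 122 124 125 125 122]
0.125 11 l -1.1 12.5 hmax 11.6 col [129 127 126 125]
0.13 11 l -5.9 13.5 hmax 11.4 col [129 128 124]
0.135 13 l -1.2 12.0 hmax 12.3 col [127 126 126 126 123 111]
0.14 10 l 0.8 12.9 hmax 11.1 col [126 124]
```

```bash
sed -i '/^X=/d' h.py; cat >> h.py <<'E'
X=-np.array([.113,1,-.4055]);X/=np.linalg.norm(X);X,Y,Z=frame(X)
P0=np.array([.555,0,.179])
def leg(s,l=0,h=0): return P0+s*X+l*Y+h*Z
def lc(p): q=np.array(p)-P0; return np.round([q@X*1e3,q@Y*1e3,q@Z*1e3],1)
def todo(tp,sg):
    s=ctrl.get_state();Rc=rot(s["tool_rot"]);zt=-Z;yt=sg*Y
    Rt=np.stack([np.cross(yt,zt),yt,zt],1)
    return (np.round((tp-s["position"])*1e3,1),np.degrees(R.from_matrix(Rt@Rc.T).as_rotvec()).round(1),lc(s["position"]))
E
python3 - <<'E'
from h import *
print(X,Y,Z,leg(.157),leg(.157,0,.1))
for g in(1,-1):print(todo(leg(.157,0,.1),g))
p=ctrl.get_image("wrist");s=ctrl.get_state();print(p["fx"],p["fy"],rot(s["tool_rot"]).T@(np.array(p["position"])-s["position"]),rot(s["tool_rot"]).T@rot(p["orientation"]))
E
```

```text
[-0.1041486  -0.92166907  0.37373681] [ 0.993676   -0.11228539  0.        ] [0.04196518 0.37137329 0.9275348 ] [ 0.53864867 -0.14470204  0.23767668] [ 0.54284519 -0.10756471  0.33043016]
(array([359.6, 516.1,  89.2]), array([-17.8,  15. ,  66.3]), array([ 636.8, -299.4, -189.5]))
(array([359.6, 516.1,  89.2]), array([ -16.7,  -19.8, -111.2]), array([ 636.8, -299.4, -189.5]))
325.19226210127806 325.19226210127806 [ 0.06510244  0.00097808 -0.14356296] [[-4.43718547e-05 -9.70379129e-01 -2.41587136e-01]
 [ 9.99999285e-01  2.45714716e-04 -1.17062630e-03]
 [ 1.19531284e-03 -2.41587015e-01  9.70378424e-01]]
```

>>> move_arm(increments="15 21.5 22 -0.74 0.63 2.76 0;15 21.5 22 -0.74 0.63 2.76 0;15 21.5 22 -0.74 0.63 2.76 0;15 21.5 22 -0.74 0.63 2.76 0;15 21.5 22 -0.74 0.63 2.76 0;15 21.5 22 -0.74 0.63 2.76 0;15 21.5 22 -0.74 0.63 2.76 0;15 21.5 22 -0.74 0.63 2.76 0", grip_force=20)

```text
time: 1.82
position: [0.3038, -0.4503, 0.4186]
tool_rot: [2.876, 1.008, -0.155]
ft_force: [0.9, -0.7, 1.6]
grip_width: 1.002
grip_force: 0.0
```

>>> move_arm(increments="15 21.5 0 -0.74 0.63 2.76 0;15 21.5 0 -0.74 0.63 2.76 0;15 21.5 0 -0.74 0.63 2.76 0;15 21.5 0 -0.74 0.63 2.76 0;15 21.5 0 -0.74 0.63 2.76 0;15 21.5 0 -0.74 0.63 2.76 0;15 21.5 0 -0.74 0.63 2.76 0;15 21.5 0 -0.74 0.63 2.76 0")

```text
time: 2.48
position: [0.4238, -0.2784, 0.4176]
tool_rot: [2.543, 1.496, -0.295]
ft_force: [0.8, 0.2, 0.4]
grip_width: 1.005
grip_force: 0.0
```

>>> move_arm(increments="15 21.5 -11 -0.74 0.63 2.76 0;15 21.5 -11 -0.74 0.63 2.76 0;15 21.5 -11 -0.74 0.63 2.76 0;15 21.5 -11 -0.74 0.63 2.76 0;15 21.5 -11 -0.74 0.63 2.76 0;15 21.5 -11 -0.74 0.63 2.76 0;15 21.5 -11 -0.74 0.63 2.76 0;15 21.5 -11 -0.74 0.63 2.76 0")

```text
time: 3.15
position: [0.5438, -0.1066, 0.3291]
tool_rot: [2.13, 1.904, -0.417]
ft_force: [0.2, -0.7, -0.0]
grip_width: 1.004
grip_force: 0.0
```

```bash
cat >> h.py <<'E'
def wproj(p,W):
    q=(np.atleast_2d(W)-np.array(p["position"]))@rot(p["orientation"])
    r=np.hypot(q[:,0],q[:,1]);th=np.arctan2(r,q[:,2])
    return np.stack([p["cx"]+p["fx"]*th*q[:,0]/r,p["cy"]+p["fy"]*th*q[:,1]/r],1)
def wpt(p,u,v):  # ray from wrist pixel
    a=np.array([(u-p["cx"])/p["fx"],(v-p["cy"])/p["fy"]]);t=np.hypot(*a)
    return rot(p["orientation"])@np.array([*(a/t*np.sin(t)),np.cos(t)])
E
python3 - <<'E'
from h import *
s=ctrl.get_state();print(s["time"],s["position"],todo(leg(.157,0,.1),1),s["joint_positions"].round(2))
p=ctrl.get_image("wrist")
im=p["frame"].copy()
ss=np.arange(-.02,.2,.02)
for q in wproj(p,[leg(x) for x in ss]):cv2.circle(im,tuple(int(round(v)) for v in q),1,(255,0,0),-1)
print(np.c_[ss,wproj(p,[leg(x) for x in ss])].round(2))
a=np.hstack([p["frame"][:, :],im])
cv2.imwrite("pics/w1.png",im[...,::-1]);np.save("w1.npy",p["frame"])
for u in range(0): pass
E
```

```text
3.15 [ 0.54381388 -0.10656567  0.3291163 ] (array([-1. , -1. ,  1.3]), array([ 0.1, -0.1, -0. ]), array([155.5,   0.9,  99.2])) [ 0.57  0.16 -0.73  1.56  0.48  1.58 -0.31]
[[-2.0000e-02  2.7638e+02 -1.1680e+01]
 [ 0.0000e+00  2.7632e+02  1.1210e+01]
 [ 2.0000e-02  2.7627e+02  3.5370e+01]
 [ 4.0000e-02  2.7623e+02  6.0620e+01]
 [ 6.0000e-02  2.7618e+02  8.6720e+01]
 [ 8.0000e-02  2.7614e+02  1.1336e+02]
 [ 1.0000e-01  2.7610e+02  1.4019e+02]
 [ 1.2000e-01  2.7606e+02  1.6686e+02]
 [ 1.4000e-01  2.7603e+02  1.9300e+02]
 [ 1.6000e-01  2.7601e+02  2.1832e+02]
 [ 1.8000e-01  2.7599e+02  2.4256e+02]]
```

View pics/w1.png

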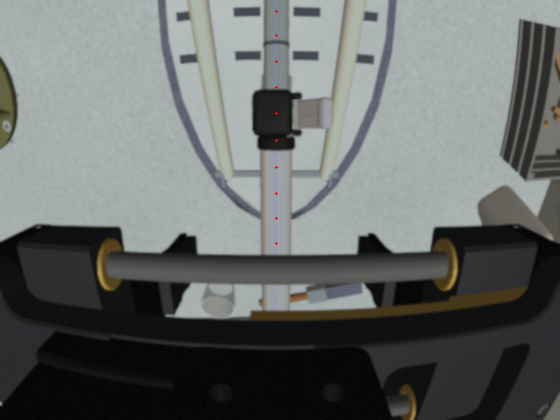

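The wrist view shows the tube axis matching my fit. The groove is at about (276,43), the collar spans rows ~90–136 with a ring to 149, and the lever sits on the right at (312,113). Next: the mark-to-collar distance.

```bash
python3 - <<'E'
from h import *
p=ctrl.get_image("wrist");g=p["frame"].astype(int).mean(2)
print("groove",[(v,int(g[v,270:283].mean())) for v in range(34,54)])
print("collar",[(v,int(g[v,258:262].mean()),int(g[v,270:283].mean())) for v in list(range(78,98))+list(range(130,154))])
def s_at(v,h):
    d=wpt(p,276.2,v);o=np.array(p["position"])-P0;t=(h-o@Z)/(d@Z);return ((o+t*d)@X*1e3).round(1)
for h in(.0095,):print("groove",[(v,s_at(v,h)) for v in(40,41,42,43,44,45,46)])
for h in(0,.0095,.017):print(h,[(v,s_at(v,h)) for v in(84,86,88,90,92,134,136,138,148,149)])
E
```

```text
groove [(34, 134), (35, 134), (36, 134), (37, 134), (38, 134), (39, 134), (40, 134), (41, 134), (42, 134), (43, 134), (44, 134), (45, 134), (46, 134), (47, 134), (48, 133), (49, 126), (50, 108), (51, 86), (52, 76), (53, 85)]
collar [(78, 183, 134), (79, 182, 134), (80, 181, 134), (81, 179, 134), (82, 176, 134), (83, 173, 134), (84, 171, 134), (85, 170, 134), (86, 169, 134), (87, 169, 134), (88, 169, 134), (89, 169, 135), (90, 170, 134), (91, 170, 134), (92, 170, 134), (93, 170, 134), (94, 169, 134), (95, 169, 134), (96, 168, 134), (97, 168, 134), (130, 33, 37), (131, 33, 37), (132, 34, 37), (133, 33, 38), (134, 34, 38), (135, 34, 38), (136, 33, 38), (137, 34, 39), (138, 34, 38), (139, 34, 39), (140, 34, 39), (141, 32, 38), (142, 31, 36), (143, 29, 32), (144, 27, 29), (145, 26, 25), (146, 27, 20), (147, 26, 17), (148, 23, 18), (149, 22, 23), (150, 22, 27), (151, 23, 29), (152, 24, 30), (153, 23, 30)]
groove [(40, np.float64(18.4)), (41, np.float64(19.2)), (42, np.float64(20.0)), (43, np.float64(20.7)), (44, np.float64(21.5)), (45, np.float64(22.3)), (46, np.float64(23.0))]
0 [(84, np.float64(50.0)), (86, np.float64(51.5)), (88, np.float64(53.0)), (90, np.float64(54.5)), (92, np.float64(56.0)), (134, np.float64(87.4)), (136, np.float64(88.9)), (138, np.float64(90.4)), (148, np.float64(97.8)), (149, np.float64(98.6))]
0.0095 [(84, np.float64(51.3)), (86, np.float64(52.8)), (88, np.float64(54.2)), (90, np.float64(55.7)), (92, np.float64(57.1)), (134, np.float64(87.3)), (136, np.float64(88.7)), (138, np.float64(90.1)), (148, np.float64(97.3)), (149, np.float64(98.0))]
0.017 [(84, np.float64(52.4)), (86, np.float64(53.8)), (88, np.float64(55.2)), (90, np.float64(56.6)), (92, np.float64(58.0)), (134, np.float64(87.2)), (136, np.float64(88.5)), (138, np.float64(89.9)), (148, np.float64(96.9)), (149, np.float64(97.5))]
```

```bash
cat > meas.py <<'E'
from h import *
ctrl.get_image("wrist");p=ctrl.get_image("wrist");g=p["frame"].astype(int).mean(2)
u=wproj(p,[leg(.02,0,.0095)])[0];uu=int(round(u[0]));print("u",u,lc(ctrl.get_state()["position"]),ctrl.get_state()["time"])
def s_at(v,h):
    d=wpt(p,u[0],v);o=np.array(p["position"])-P0;t=(h-o@Z)/(d@Z);return ((o+t*d)@X*1e3).round(1)
c=g[:,uu-5:uu+6].mean(1).astype(int)
print("axis col",[(v,c[v],s_at(v,.0095)) for v in range(20,200) if v%3==0 or 0][:0])
prev=None
for v in range(2,230):
    if abs(c[v+1]-c[v-1])>12: print(v,c[v],"s@9.5",s_at(v,.0095),"s@12",s_at(v,.012),"s@17",s_at(v,.017))
cv2.imwrite("pics/"+__import__("sys").argv[1],cv2.resize(p["frame"][0:240,180:400],None,fx=2.5,fy=2.5)[...,::-1])
E
python3 meas.py w2.png
```

```text
u [277.66423057  34.50498708] [155.9   0.4  98.8] 3.35
axis col []
41 131 s@9.5 25.0 s@12 25.7 s@17 27.1
42 119 s@9.5 25.8 s@12 26.5 s@17 27.8
43 96 s@9.5 26.6 s@12 27.2 s@17 28.6
44 79 s@9.5 27.3 s@12 28.0 s@17 29.3
45 80 s@9.5 28.1 s@12 28.7 s@17 30.1
46 99 s@9.5 28.9 s@12 29.5 s@17 30.8
47 121 s@9.5 29.6 s@12 30.3 s@17 31.5
48 132 s@9.5 30.4 s@12 31.0 s@17 32.3
90 133 s@9.5 61.5 s@12 61.8 s@17 62.4
91 119 s@9.5 62.2 s@12 62.5 s@17 63.1
92 80 s@9.5 62.9 s@12 63.2 s@17 63.8
93 35 s@9.5 63.7 s@12 63.9 s@17 64.5
151 35 s@9.5 105.2 s@12 105.1 s@17 104.7
152 59 s@9.5 106.0 s@12 105.8 s@17 105.4
153 103 s@9.5 106.7 s@12 106.5 s@17 106.1
154 139 s@9.5 107.4 s@12 107.2 s@17 106.8
155 156 s@9.5 108.1 s@12 107.9 s@17 107.5
```

View pics/w2.png

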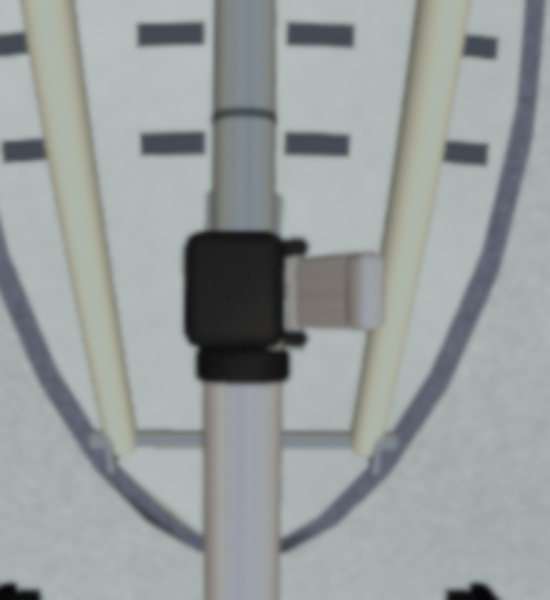

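The groove's upper edge is at s≈29.1 mm and the collar's lower edge at ≈63.7 mm. The leg is about 34.5 mm too long, so the joint is near 0.0745. I'll descend on the tube at s≈156 and grip it.

>>> move_arm(increments="-0.6 -4.6 -11.4 0 0 0 0;-0.6 -4.6 -11.4 0 0 0 0;-0.6 -4.6 -11.4 0 0 0 0;-0.6 -4.6 -11.4 0 0 0 0;-0.6 -4.6 -11.4 0 0 0 0;-0.6 -4.6 -11.4 0 0 0 0;-0.6 -4.6 -11.4 0 0 0 0;-0.6 -4.6 -11.4 0 0 0 0")

```text
time: 4.02
position: [0.5382, -0.1451, 0.2368]
tool_rot: [2.133, 1.903, -0.418]
ft_force: [-0.1, 0.3, 0.2]
grip_width: 0.998
grip_force: 0.0
```

>>> move_arm(increments="0 0 0 0 0 0 60;0 0 0 0 0 0 120;0 0 0 0 0 0 180;0 0 0 0 0 0 255;0 0 0 0 0 0 255;0 0 0 0 0 0 255;0 0 0 0 0 0 255;0 0 0 0 0 0 255", grip_force=25)

```text
time: 4.68
position: [0.5386, -0.1443, 0.2383]
tool_rot: [2.132, 1.903, -0.417]
ft_force: [0.7, -0.5, -0.1]
grip_width: 0.476
grip_force: 0.0
```

```bash
python3 -c "
from h import *
s=ctrl.get_state();print(s['time'],lc(s['position']),s['grip_width'],s['grip_force'],s['ft_force'],[float((s['ft_force']@v).round(1)) for v in (X,Y,Z)],(-X*34.5).round(2))"
```

```text
4.6833 [ 1.569e+02 -1.000e-01  7.000e-01] 0.47639929146399834 0.0 [ 0.68913171 -0.45902081 -0.1028554 ] [0.3, 0.7, -0.2] [  3.59  31.8  -12.89]
```

>>> move_arm(increments="0 0 0 0 0 0 255;0 0 0 0 0 0 255;0 0 0 0 0 0 255;0 0 0 0 0 0 255;0 0 0 0 0 0 255;0 0 0 0 0 0 255;0 0 0 0 0 0 255;0 0 0 0 0 0 255")

```text
time: 5.35
position: [0.5384, -0.1444, 0.2381]
tool_rot: [2.132, 1.903, -0.417]
ft_force: [-0.4, 0.8, 0.5]
grip_width: 0.266
grip_force: 25.0
```

```bash
python3 -c "
from h import *
s=ctrl.get_state();print(s['time'],lc(s['position']),s['grip_width'],s['grip_force'],s['ft_force'],[float((s['ft_force']@v).round(1)) for v in (X,Y,Z)],(-X*34.5).round(2))"
```

```text
5.35 [156.9  -0.3   0.5] 0.2659783845766265 25.000019073486328 [-0.44985535  0.8481044   0.54174087] [-0.5, -0.5, 0.8] [  3.59  31.8  -12.89]
```

>>> move_arm(increments="0.5 4.5 -1.8 0 0 0 255;0.5 4.5 -1.8 0 0 0 255;0.5 4.5 -1.8 0 0 0 255;0.5 4.5 -1.8 0 0 0 255;0.5 4.5 -1.8 0 0 0 255;0.5 4.5 -1.8 0 0 0 255;0.5 4.5 -2.0 0 0 0 255;0 0 0 0 0 0 255")

```text
time: 6.02
position: [0.5422, -0.1111, 0.2246]
tool_rot: [2.131, 1.906, -0.415]
ft_force: [2.1, 1.1, -0.1]
grip_width: 0.267
grip_force: 25.0
```

```bash
python3 -c "
from h import *
s=ctrl.get_state();print(s['time'],lc(s['position']),s['grip_width'],s['grip_force'],[float((s['ft_force']@v).round(1)) for v in (X,Y,Z)])"; python3 meas.py w3.png
```

```text
6.0167 [120.8  -0.2   0.4] 0.2668198623249535 25.0036758184433 [-1.2, 1.9, 0.4]
u [277.69262776  42.37681522] [120.8  -0.3   0.4] 6.1167
axis col []
55 150 s@9.5 25.5 s@12 26.1 s@17 27.3
56 132 s@9.5 26.0 s@12 26.5 s@17 27.7
57 91 s@9.5 26.4 s@12 27.0 s@17 28.1
58 45 s@9.5 26.8 s@12 27.4 s@17 28.5
59 26 s@9.5 27.3 s@12 27.8 s@17 28.9
161 39 s@9.5 69.9 s@12 69.6 s@17 69.1
162 63 s@9.5 70.3 s@12 70.0 s@17 69.5
163 118 s@9.5 70.7 s@12 70.4 s@17 69.9
164 163 s@9.5 71.1 s@12 70.8 s@17 70.3
165 179 s@9.5 71.5 s@12 71.3 s@17 70.7
```

View pics/w3.png

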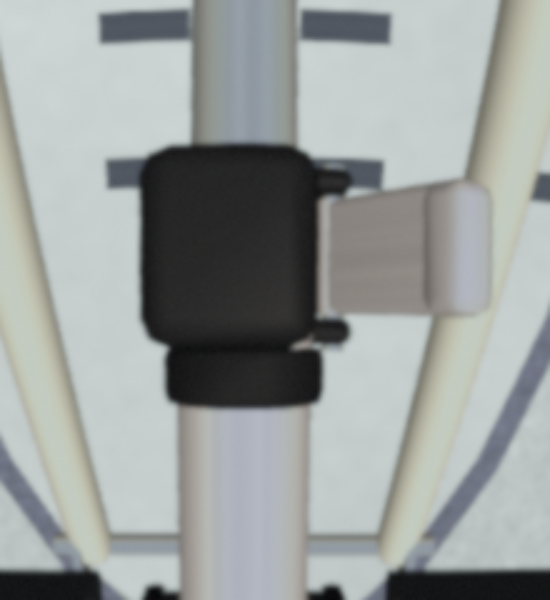

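The collar's lower edge is now at s≈27.9 with its top edge hiding the groove, and the lever at (455,250) is still open. I'll back up 1 mm and then release.

>>> move_arm(increments="-0.1 -0.9 0.4 0 0 0 255;0 0 0 0 0 0 255;0 0 0 0 0 0 255;0 0 0 0 0 0 0;0 0 0 0 0 0 0;0 0 0 0 0 0 0;0 0 0 0 0 0 0;0 0 0 0 0 0 0")

```text
time: 6.78
position: [0.5417, -0.1147, 0.2261]
tool_rot: [2.133, 1.901, -0.418]
ft_force: [0.5, 0.1, -0.2]
grip_width: 0.559
grip_force: 0.0
```

>>> move_arm(increments="0 0 0 0 0 0 0;0 0 0 0 0 0 0;0.4 3.4 8.5 0 0 0 0;0.4 3.4 8.5 0 0 0 0;0.4 3.4 8.5 0 0 0 0;0.4 3.4 8.5 0 0 0 0;0.4 3.4 8.5 0 0 0 0;0.4 3.4 8.5 0 0 0 0")

```text
time: 7.45
position: [0.5445, -0.0929, 0.278]
tool_rot: [2.132, 1.903, -0.416]
ft_force: [-0.2, 0.0, -0.8]
grip_width: 0.996
grip_force: 0.0
```

```bash
python3 meas.py w4.png; python3 -c "
from h import *
s=ctrl.get_state();print(s['time'],lc(s['position']),s['grip_width'],todo(leg(.046,.008,.055),1))
p=ctrl.get_image('scene');C=cloud(p).reshape(-1,3);q=C-P0;s,l,h=q@X,q@Y,q@Z
for a in np.arange(.02,.085,.005):
    m=(abs(s-a)<.0025)&(abs(l)<.06)&(abs(h)<.05)
    if m.any():print(round(a,3),m.sum(),(1e3*l[m].min()).round(1),(1e3*l[m].max()).round(1),(1e3*h[m].max()).round(1))"
```

```text
u [275.45508056  63.31266192] [123.4   0.7  57.8] 7.55
axis col []
72 132 s@9.5 25.3 s@12 25.8 s@17 26.6
73 116 s@9.5 25.9 s@12 26.4 s@17 27.2
74 90 s@9.5 26.5 s@12 27.0 s@17 27.8
75 67 s@9.5 27.1 s@12 27.6 s@17 28.4
76 47 s@9.5 27.8 s@12 28.2 s@17 29.0
77 27 s@9.5 28.4 s@12 28.8 s@17 29.6
148 34 s@9.5 70.6 s@12 70.5 s@17 70.2
149 57 s@9.5 71.2 s@12 71.1 s@17 70.8
150 101 s@9.5 71.8 s@12 71.7 s@17 71.3
151 139 s@9.5 72.4 s@12 72.3 s@17 71.9
152 157 s@9.5 73.0 s@12 72.8 s@17 72.5
7.55 [123.4   0.7  57.8] 0.9950115700520029 (array([ 15.2,  69.5, -31.5]), array([0.1, 0.1, 0. ]), array([123.4,   0.7,  57.8]))
0.025 2 17.6 18.4 -11.9
0.03 4 2.2 11.3 15.4
0.035 17 3.1 37.4 22.4
0.04 18 7.7 38.0 21.2
0.045 18 8.3 38.7 21.5
0.05 27 8.0 38.6 22.1
0.055 37 -12.8 38.7 21.3
0.06 19 -12.4 22.1 13.3
0.065 16 7.2 20.7 12.3
0.07 19 -3.1 15.8 12.2
0.075 11 -4.9 12.2 11.7
0.08 12 -1.3 11.7 11.6
```

View pics/w4.png

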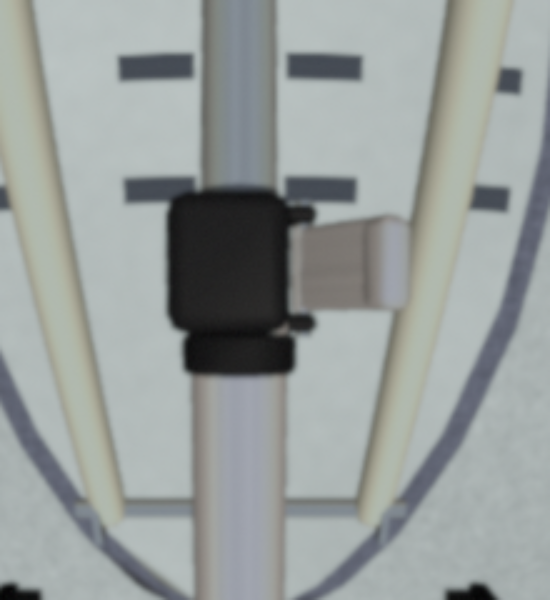

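The groove is half hidden right at the collar's edge, at about (240,190) in the crop, so the collar is at the mark. The lever is still open at (390,262). Now I'll move over the collar, biased towards the lever side.

>>> move_arm(increments="1.9 8.7 -3.9 0 0 0 0;1.9 8.7 -3.9 0 0 0 0;1.9 8.7 -3.9 0 0 0 0;1.9 8.7 -3.9 0 0 0 0;1.9 8.7 -3.9 0 0 0 0;1.9 8.7 -3.9 0 0 0 0;1.9 8.7 -3.9 0 0 0 0;1.9 8.7 -3.9 0 0 0 0")

```text
time: 8.27
position: [0.5596, -0.0228, 0.2449]
tool_rot: [2.132, 1.903, -0.417]
ft_force: [0.5, -1.3, 0.4]
grip_width: 0.999
grip_force: 0.0
```

```bash
python3 -c "
from h import *
ctrl.get_image('wrist');s=ctrl.get_state();print(s['time'],lc(s['position']),s['grip_width'],todo(leg(.046,.008,.0),1))"
```

```text
8.3167 [42.8  6.8 52.9] 1.0005406917539106 (array([ -1.4, -22.7, -47.8]), array([-0.1, -0.2, -0.1]), array([42.8,  6.8, 52.9]))
```

>>> move_arm(increments="-0.2 -3.2 -6.8 0 0 0 0;-0.2 -3.2 -6.8 0 0 0 0;-0.2 -3.2 -6.8 0 0 0 0;-0.2 -3.2 -6.8 0 0 0 0;-0.2 -3.2 -6.8 0 0 0 0;-0.2 -3.2 -6.8 0 0 0 0;-0.2 -3.3 -7 0 0 0 0;0 0 0 0 0 0 0")

```text
time: 8.98
position: [0.5571, -0.0478, 0.196]
tool_rot: [2.134, 1.902, -0.421]
ft_force: [-0.3, 1.0, 0.6]
grip_width: 1.002
grip_force: 0.0
```

```bash
cat > st.py <<'E'
from h import *
s=ctrl.get_state();print(s['time'],lc(s['position']),s['grip_width'],s['grip_force'],[float((s['ft_force']@v).round(1)) for v in (X,Y,Z)],todo(leg(.046,.002,.0),1)[:2])
E
python3 st.py
```

```text
8.9833 [50.2  7.4 -1.9] 1.0022414777376865 0.0 [-0.6, -0.4, 0.9] (array([-4.9,  5.2,  0.2]), array([ 0.1, -0.3,  0.2]))
```

>>> move_arm(increments="0 0 0 0 0 0 45;0 0 0 0 0 0 45;0 0 0 0 0 0 45;0 0 0 0 0 0 45;0 0 0 0 0 0 45;0 0 0 0 0 0 45;0 0 0 0 0 0 45;0 0 0 0 0 0 45", grip_force=50)

```text
time: 9.65
position: [0.5581, -0.0463, 0.1977]
tool_rot: [2.132, 1.903, -0.417]
ft_force: [-0.6, -0.2, -0.7]
grip_width: 0.824
grip_force: 0.0
```

```bash
python3 st.py
```

```text
9.65 [49.4  8.3  0.3] 0.8238551807452866 0.0 [0.0, -0.6, -0.8] (array([-5.9,  3.7, -1.5]), array([ 0.1, -0.1,  0.1]))
```

>>> move_arm(increments="-1.2 0.7 -0.3 0 0 0 45;-1.2 0.7 -0.3 0 0 0 45;-1.2 0.7 -0.3 0 0 0 45;-1.2 0.7 -0.3 0 0 0 45;-1.2 0.8 -0.3 0 0 0 45;0 0 0 0 0 0 70;0 0 0 0 0 0 90;0 0 0 0 0 0 110")

```text
time: 10.32
position: [0.5552, -0.0429, 0.1983]
tool_rot: [2.129, 1.899, -0.408]
ft_force: [7.6, -0.1, 5.1]
grip_width: 0.675
grip_force: 3.9
```

```bash
python3 st.py
```

```text
10.3167 [46.7  5.1  2. ] 0.6754460817053257 3.9429971277422737 [1.2, 7.6, 5.0] (array([-3. ,  0.3, -2.1]), array([0.1, 0.3, 0. ]))
```

>>> move_arm(increments="0 0 0 0 0 0 130;0 0 0 0 0 0 150;0 0 0 0 0 0 180;0 0 0 0 0 0 210;0 0 0 0 0 0 255;0 0 0 0 0 0 255;0 0 0 0 0 0 255;0 0 0 0 0 0 255", grip_force=50)

```text
time: 10.98
position: [0.5518, -0.0417, 0.1988]
tool_rot: [2.132, 1.902, -0.417]
ft_force: [-1.8, 3.0, 12.2]
grip_width: 0.423
grip_force: 50.1
```

```bash
python3 st.py
```

```text
10.9833 [46.2  1.5  2.7] 0.42344052814590866 50.09310222230852 [2.0, -2.2, 12.4] (array([ 0.4, -0.9, -2.6]), array([ 0.1, -0.1,  0.1]))
```

>>> move_arm(increments="0 0 0 0 0 0 255;0 0 0 0 0 0 255;0 0 0 0 0 0 255;0 0 0 0 0 0 255;0 0 0 0 0 0 255;0 0 0 0 0 0 255;0 0 0 0 0 0 255;0 0 0 0 0 0 255")

```text
time: 11.65
position: [0.5518, -0.0417, 0.1988]
tool_rot: [2.132, 1.902, -0.417]
ft_force: [-2.0, 3.7, 12.2]
grip_width: 0.423
grip_force: 50.1
```

```bash
python3 st.py; python3 meas.py w5.png
```

```text
11.65 [46.1  1.5  2.7] 0.4230004447545563 50.092648928985 [1.3, -2.4, 12.6] (array([ 0.4, -0.9, -2.6]), array([ 0.1, -0.1,  0.1]))
u [273.29879079 217.45340959] [46.2  1.5  2.7] 11.75
axis col []
95 40 s@9.5 -32.3 s@12 -32.1 s@17 -31.6
96 80 s@9.5 -31.9 s@12 -31.7 s@17 -31.2
97 123 s@9.5 -31.5 s@12 -31.3 s@17 -30.8
98 145 s@9.5 -31.1 s@12 -30.8 s@17 -30.4
228 149 s@9.5 24.8 s@12 24.0 s@17 22.4
229 137 s@9.5 25.3 s@12 24.5 s@17 22.9
```

View pics/w5.png

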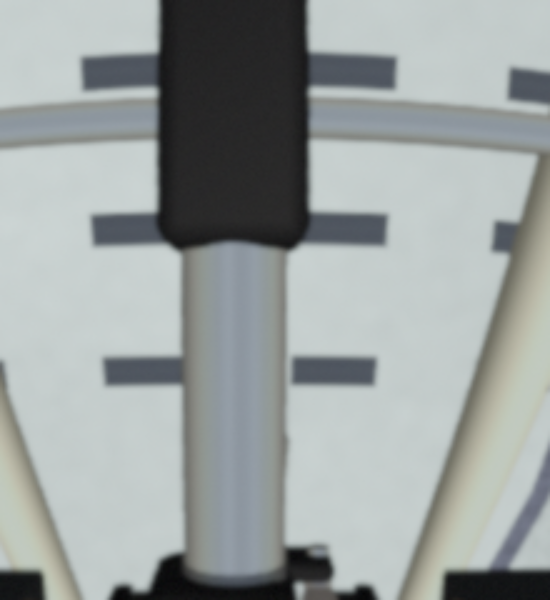

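The groove is visible right at the collar's lower face, at about (235,578) in the crop. I'll check the rows just below it for the remaining gap.

```bash
python3 - <<'E'
from h import *
p=ctrl.get_image("wrist");g=p["frame"].astype(int).mean(2)
u=273.3;o=np.array(p["position"])-P0
for v in range(226,246):
    d=wpt(p,u,v);t=(.0095-o@Z)/(d@Z);print(v,g[v,268:279].mean().astype(int),((o+t*d)@X*1e3).round(1),end=" | ")
im=cv2.resize(p["frame"][205:255,225:325],None,fx=7,fy=7,interpolation=cv2.INTER_CUBIC);cv2.imwrite("pics/w6.png",im[...,::-1])
E
```

```text
226 153 23.9 | 227 152 24.4 | 228 149 24.8 | 229 138 25.3 | 230 114 25.7 | 231 94 26.2 | 232 84 26.7 | 233 73 27.1 | 234 51 27.6 | 235 27 28.1 | 236 15 28.5 | 237 14 29.0 | 238 15 29.5 | 239 17 30.0 | 240 19 30.4 | 241 20 30.9 | 242 25 31.4 | 243 28 31.9 | 244 31 32.3 | 245 34 32.8 |
```

View pics/w6.png

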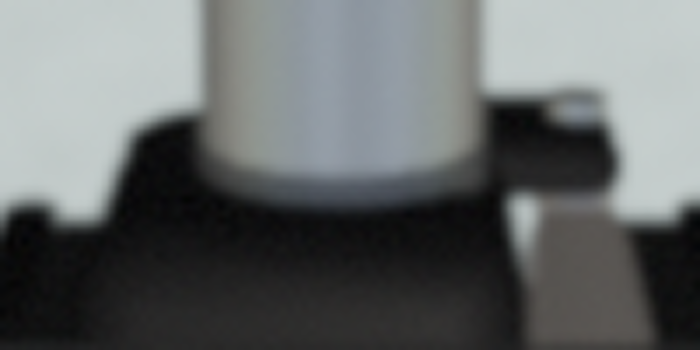

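```bash
python3 -c "
from h import *
print(ctrl.close_job())"
```

```text
the job is handed in; nothing more can be done
None
```

The leg was slid in to its length mark (within about 1 mm in the last camera view) and the cam lever squeezed shut. The hand still held collar and lever at 50 N when I handed the job in at about 12 s; no verdict came back.

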